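# Pack the shoemaker's kit tray

## Robot

A 6-joint arm with a two-finger parallel gripper is mounted at the origin on the work surface. World frame = base frame: x ahead of the robot, y to its left, z up, the work surface at z = 0. Lengths are in m, angles in rad, forces in N, time in s.
With the tool pointing down it reaches from about 0.225 to 0.875 m from the base axis. Payload 3.4 kg.
Tool frame: the origin (TCP) lies on the centre line of the jaws, within the pads' length; the fingertips stand 22 mm ahead of it and the grasp point (between the pads) lies 3 mm ahead of it; z points along the fingers, y is the line along which they close (so a half turn about z gives the same grasp; the last joint's range is limited). The gripper opens to 85 mm and grips with 20 to 120 N. Pads are 22 mm wide; open, the fingers measure 114 mm over their backs; the gripper's body (76 mm by 85 mm) begins 54 mm behind the grasp point. The pads swing forward as they close: fully open they stand 13 mm farther back than shut.
Start: joints at [-1.382, 0.276, 1.505, -0, 1.361, -0.121], TCP at [0.175, -0.548, 0.227] pointing down, gripper open.
Joint ranges: [-2.89, 2.89], [-0.75, 2.08], [0.22, 2.7], [-1.18, 4.32], [0.11, 2.71], [-2.7, 2.7]. Speed limits (rad/s): [2.57, 2.57, 3.14, 3.14, 3.14, 3.14].

## Interface

Orientations are given as a unit quaternion [w, x, y, z].
In Python, from rig import manip, cam, readout gives the robot as it stands (manip), with the cameras (cam) and the readings (readout).
- The arm moves only by the shell command python3 steer.py [OPENING] [FORCE], which reads ROWS from standard input. ROWS is a JSON list of rows, 1 to 5 of them, each an object with the fields x, y, z (the shift in m), spin (a turn about the tool's z in rad); a field left out counts as zero; each row shifts and turns the commanded pose from where the row before left it, along the tool's axes as they then stand; what a row does not reach is not made up. A row lasts 1/12 s, in which the tool goes at most 0.0417 m and 0.125 rad, less where a joint would pass 70% of its speed; a pose out of reach is approached as far as the arm can. OPENING is the finger opening in m, set as the command begins (- or left out keeps the last). The fingers move at their own pace and stop on an object; FORCE is the grip in N (left out, the last holds). Time passes only in rows, so rows that do not move let the fingers close. It prints the time, the measured TCP pose, the force, the opening and the grip force at its end. Input that does not fit is refused with a message, and nothing moves.
- readout.get_state(): the state, without advancing time (a new reading comes with each control period).
- cam.get_image(name): name is "scene" or "top"; returns a dict with "img" (420x560x3 uint8, red, green, blue), "camera_matrix" (3x3 intrinsics, pixels), "k1" (the pictures are not rectified: a ray, as slopes to the right and down, at radius r is drawn at 1 + k1 r^2 times it, then the intrinsics apply), "T" (4x4, takes a point from camera to world coordinates). Camera axes: x right, y down, z forward; pixel columns grow to the right and rows downward; lengths in m; the calibration is good to about 2 mm. A picture is of the moment at which its call begins. There is no depth.
- manip.sign_off(): hands the job in; it is judged then, once.
The state is a dict: "clock": time; "qpos": joint angles; "qd": joint speeds; "effort": joint torques, N m; "position": TCP position; "ee_rot": TCP orientation; "contact_force": force on the tool from outside, world axes, zero at the start; "moment": the same for the moment, N m; "width": finger opening in m; "gripper_force": force on a finger pad.
Only numpy, scipy, OpenCV 4.12 (cv2) and the standard library are available. Lean on these libraries where they do the work, as an engineer would, in place of code of your own. Each camera call takes 0.05 s, during which the arm holds its last target. There are 200 camera calls.

## Task

Pack the wooden kit tray: lay the hammer and the pincers in its long bay, completely inside and below the rim, and stand the amber glass jar upright in the one pocket that is still empty. Set things down rather than drop them, keep the jar upright all the way, and leave everything else on the bench, and the tin already in the tray, where it is.

Things in the scene. Friction and masses are not known exactly. Their poses are not given: they have to be found in the camera images.
- tray: Pale beech kit tray, fixed, 200 (x) by 350 (y) by 50 mm high; floor and outer walls 8 mm thick, all inner walls up to the rim. Origin under its centre at bench level. A cross wall at y +83 to +91 mm parts the long bay (inside x -92 to +92, y -167 to +83 mm) from two pockets at the +y end, each 82 (x) by 76 mm (y) inside, centred at x -51 or +51, y +129 mm, a 20 mm block between them.
- bay (a point): Centre of the floor of the long bay (tray x 0, y -42, z +8 mm); axes as the tray's.
- pad: Thin cork disc, 68 mm across, 3 mm thick, fixed to the floor in the middle of the empty pocket (which of the two varies). Origin: centre of its underside, 8 mm above the bench.
- tin: Steel tin with a bright lid, 64 mm across, 60 mm high, already standing in the other pocket; it stays there. Origin: centre of its underside.
- hammer: Shoemaker's hammer, pale wooden handle, steel head, 185 mm long, 0.22 to 0.42 kg, lying flat. Origin: on the bench under the handle's axis, z up; +x runs along the handle to the head, y along the head. Handle round, axis 15 mm high, 30 mm thick at the butt (x -95), 20 mm from x +15 to the head. Head: x +66 to +90, y -38 to +38 mm, 30 mm high.
- hammer_grip (a point): Where to grip the hammer: on the handle's axis, near the centre of mass, 40 mm from the origin towards the head, 15 mm up; the handle is 20 mm thick here.
- hammer_head (a point): Middle of the hammer's head (hammer x +78, z +15 mm).
- hammer_butt (a point): Near the butt end of the hammer's handle (hammer x -85, z +15 mm).
- pincers: All-steel lasting pincers, rigid (they do not open), 192 mm long, 60 mm wide at the jaws, 53 mm at the handles, 16 to 18 mm thick, 0.22 to 0.4 kg, lying flat. Origin: on the bench under them near the centre of mass, z up; +x runs to the jaws, the handles to -x. A flat-sided pivot block, 30 mm wide (y), 18 mm high, spans x -8 to +38 mm.
- pincers_grip (a point): Where to grip the pincers: pivot block, 10 mm from the origin towards the jaws, 9 mm up; grip across y, 30 mm wide.
- pincers_jaw (a point): Tip of the pincers' jaws (pincers x +88, z +8 mm).
- pincers_end (a point): Ends of the pincers' handles (midway between them, pincers x -88, z +8 mm).
- jar: Amber glass jar with a black screw cap, 60 mm across, 88 mm high (cap 58 mm across, from 65 mm up), 0.15 to 0.3 kg, standing. Origin: centre of its underside, z up. Held by the cap, the fingers stay above the 50 mm high pocket walls.
- heel: Stacked leather heel block, 62 x 60 x 40 mm, on the bench; leave alone. Origin: centre of its underside.
- wax: Low round steel wax tin, 70 mm across, 26 mm high, on the bench; leave alone. Origin: centre of its underside.
- knife: Leather knife with a brown wooden handle, 160 mm long, 20 mm high, on the bench; leave alone. Origin: under its middle, blade to +x.
- block: Dark wooden sanding block, 90 x 50 x 35 mm, on the bench; leave alone. Origin: centre of its underside.

How it is judged:
At the end, for the whole second after the job is handed in: Hammer and pincers lie at rest in the long bay, both ends of each between its walls and below the 50 mm rim; the jar stands upright (within 0.1 rad), at rest, on the floor of the pocket with the cork pad (within 20 mm of its middle) (x of hammer_head in the frame of tray between -0.092 and 0.092 m and y of hammer_head in the frame of tray between -0.167 and 0.083 m and z of hammer_head in the frame of tray between 0 and 0.05 m and x of hammer_butt in the frame of tray between -0.092 and 0.092 m and y of hammer_butt in the frame of tray between -0.167 and 0.083 m and z of hammer_butt in the frame of tray between 0 and 0.05 m and x of pincers_jaw in the frame of tray between -0.092 and 0.092 m and y of pincers_jaw in the frame of tray between -0.167 and 0.083 m and z of pincers_jaw in the frame of tray between 0 and 0.05 m and x of pincers_end in the frame of tray between -0.092 and 0.092 m and y of pincers_end in the frame of tray between -0.167 and 0.083 m and z of pincers_end in the frame of tray between 0 and 0.05 m and horizontal distance between jar and pad below 0.02 m and z of jar in the frame of tray below 0.018 m and angle between jar's own z axis and vertical below 0.1 rad and linear speed of each of hammer, pincers, jar below 0.02 m/s); the robot touches nothing.
It fails at once if hammer, pincers or jar dropped: falling out of the fingers' touch at over 0.8 m/s (a drop of more than about 30 mm) ((contact force between the fingers and hammer below 0.05 N and linear speed of hammer above 0.8 m/s) or (contact force between the fingers and pincers below 0.05 N and linear speed of pincers above 0.8 m/s) or (contact force between the fingers and jar below 0.05 N and linear speed of jar above 0.8 m/s)).
It fails at once if the jar tipped by more than 0.6 rad (angle between jar's own z axis and vertical above 0.6 rad).
It fails at once if a bystander (tin, heel block, wax tin, knife, sanding block) moved more than 30 mm (distance of any of tin, heel, wax, knife, block from where it was at the start of the episode above 0.03 m).
It also fails if it takes over 70 s, if anything falls off the work surface, if the arm or the gripper's body presses on something with over 40 N, if the wrist force passes 120 N, or if a joint passes its speed limit or range.

## Working session

There is one attempt and no reset: what is moved stays moved. The work goes in short steps, Python scripts to look and compute and a shell command to move; the robot and the scene stay as the last step left them, time stands still between calls to the robot, and variables do not carry over. Pictures are saved under pics/ and viewed, at most 10 in all, crops included, and the job is handed in when it is done.

```bash
ls; mkdir -p pics; python3 - <<'E'
from rig import manip, cam, readout
import cv2
s=readout.get_state(); print(s)
for n in("top","scene"):
    d=cam.get_image(n); cv2.imwrite(f"pics/{n}0.png",d["img"][:,:,::-1]); print(n,d["camera_matrix"],d["k1"],d["T"])
E
```

```text
pics
rig.py
steer.py
{'clock': 0.0, 'qpos': array([-1.38195040e+00,  2.76546742e-01,  1.50616270e+00, -7.64504809e-06,
        1.36071107e+00, -1.21001366e-01]), 'qd': array([-4.70142799e-04,  1.37823289e-03, -3.96946498e-05, -2.13740216e-04,
       -4.73600977e-04,  9.34266272e-04]), 'effort': array([ 7.77792975e-04, -4.16768289e+01, -2.45807666e+01,  2.05225360e-04,
        1.13855608e-02, -1.18960398e-05]), 'position': array([ 0.17521067, -0.5470672 ,  0.22635547]), 'ee_rot': array([-9.13279116e-04,  9.88022779e-01,  1.54305388e-01, -3.47323003e-05]), 'contact_force': array([-0.17675485,  0.35074402,  0.25788723]), 'moment': array([0.04220189, 0.01585258, 0.0087552 ]), 'gripper_force': 0.0, 'width': 0.08505580760688546}
top [[481.88795809   0.         283.34971827]
 [  0.         481.88795809 210.4869108 ]
 [  0.           0.           1.        ]] 0.007857222711022837 [[-0.00190039 -0.97957819  0.2010546   0.3239492 ]
 [-0.99998753  0.0027899   0.00414099  0.09318756]
 [-0.00461735 -0.20104423 -0.97957128  1.08627627]
 [ 0.          0.          0.          1.        ]]
scene [[501.58175849   0.         278.89943056]
 [  0.         501.58175849 216.74564264]
 [  0.           0.           1.        ]] -0.0384841880816384 [[-0.04626733  0.65666671 -0.75276037  1.28006044]
 [ 0.99890459  0.03569184 -0.03026064  0.12515041]
 [ 0.00699625 -0.75333587 -0.65759876  0.71058459]
 [ 0.          0.          0.          1.        ]]
```

View pics/top0.png

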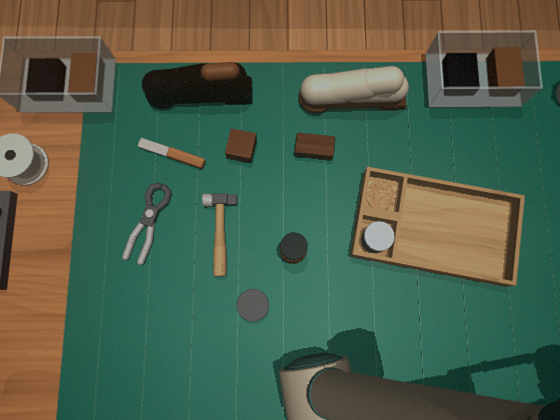

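View pics/scene0.png

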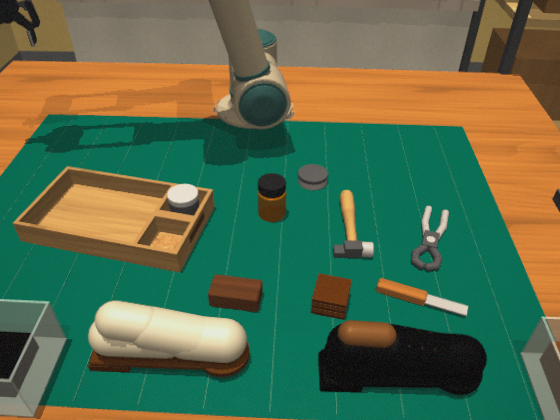

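The top view shows the tray rim corners at about (369,168), (523,192), (517,283) and (354,256). The cork pocket is at (381,194) and the tin at (378,236). The hammer head is at (220,200) with its butt at (220,272). The pincers' pivot is at (149,215), with the jaws up at (158,188). The jar cap is at (293,247). The scene view agrees, with the jar standing at (272,198).

```bash
cat > h.py <<'E'
import numpy as np, cv2
from rig import manip, cam, readout
def ray(d,u,v):
    K=d["camera_matrix"]; x=np.array([(u-K[0,2])/K[0,0],(v-K[1,2])/K[1,1]]); p=x.copy()
    for _ in range(8): p=x/(1+d["k1"]*(p@p))
    return d["T"][:3,3], d["T"][:3,:3]@np.array([*p,1])
def onz(d,u,v,z):
    o,r=ray(d,u,v); return o+r*(z-o[2])/r[2]
def proj(d,P):
    T=d["T"]; c=T[:3,:3].T@(np.asarray(P)-T[:3,3]); x=c[:2]/c[2]; x=x*(1+d["k1"]*(x@x))
    return d["camera_matrix"][:2,:2]@x+d["camera_matrix"][:2,2]
def blobs(d,box,bg="green",extra=None):
    """non-green blob in box (u0,v0,u1,v1), full-image mask"""
    hsv=cv2.cvtColor(d["img"],cv2.COLOR_RGB2HSV)
    m=~((hsv[...,0]>65)&(hsv[...,0]<95)&(hsv[...,1]>110))
    if extra is not None: m&=extra(hsv)
    k=np.zeros(m.shape,np.uint8); u0,v0,u1,v1=box; k[v0:v1,u0:u1]=m[v0:v1,u0:u1]
    n,l,s,c=cv2.connectedComponentsWithStats(k); i=1+np.argmax(s[1:,4]); return (l==i).astype(np.uint8)
E
python3 - <<'E'
from h import *
np.set_printoptions(precision=4,suppress=True)
t=cam.get_image("top"); s=cam.get_image("scene")
big=cv2.resize(t["img"][155:295,110:310],None,fx=4,fy=4,interpolation=cv2.INTER_CUBIC)
cv2.imwrite("pics/crop1.png",big[:,:,::-1])
big=cv2.resize(t["img"][155:295,340:535],None,fx=4,fy=4,interpolation=cv2.INTER_CUBIC)
cv2.imwrite("pics/crop2.png",big[:,:,::-1])
boxes=dict(hammer=(195,185,245,285),pincers=(115,175,180,270),jar=(270,225,315,275),tray=(345,160,530,292))
for n,b in boxes.items():
    m=blobs(t,b); p=np.argwhere(m)[:,::-1]
    print(n,len(p),p.min(0),p.max(0),p.mean(0))
    z=dict(hammer=.015,pincers=.009,jar=.088,tray=.05)[n]
    w=np.array([onz(t,u,v,z)[:2] for u,v in p])
    r=cv2.minAreaRect((w*1000).astype(np.float32)); print(r, "\n",cv2.boxPoints(r))
# jar cap
cap=blobs(t,boxes["jar"],extra=lambda h:(h[...,2]<70)); p=np.argwhere(cap)[:,::-1]
c,rad=cv2.minEnclosingCircle(p.astype(np.float32)); print("cap",c,rad,onz(t,*c,.088),rad*2*1/482)
E
```

```text
hammer 1301 [201 193] [236 276] [218.9439 228.5273]
((490.8192138671875, 245.80104064941406), (80.28932189941406, 188.5609588623047), 89.85675048828125) 
 [[396.4387 205.8922]
 [584.9991 205.4208]
 [585.1998 285.7098]
 [396.6393 286.1813]]
pincers 1333 [122 183] [171 265] [146.8777 222.2041]
((518.9421997070312, 407.4638977050781), (59.68696212768555, 191.1148681640625), 71.78677368164062) 
 [[418.8445 408.9825]
 [600.3845 349.2487]
 [619.0399 405.9453]
 [437.4999 465.6791]]
jar 721 [279 225] [307 263] [292.932  247.5534]
((454.80975341796875, 76.45472717285156), (58.08296203613281, 76.6705093383789), 79.73748016357422) 
 [[411.9138  54.7076]
 [487.3577  41.0481]
 [497.7057  98.2018]
 [422.2618 111.8614]]
tray 15776 [349 166] [524 291] [438.2198 226.5559]
((480.1764831542969, -233.04153442382812), (362.7128601074219, 283.4819641113281), 79.6239013671875) 
 [[ 308.0895 -385.9034]
 [ 586.9357 -436.961 ]
 [ 652.2634  -80.1797]
 [ 373.4173  -29.1221]]
cap (293.1867370605469, 247.7831268310547) 15.547078132629395 [0.4495 0.0771 0.088 ] 0.06451069764576513
```

View pics/crop1.png

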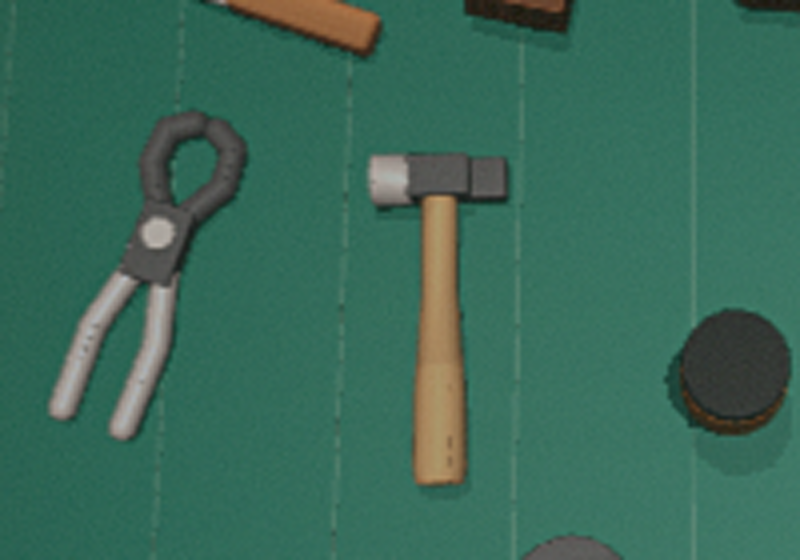

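View pics/crop2.png

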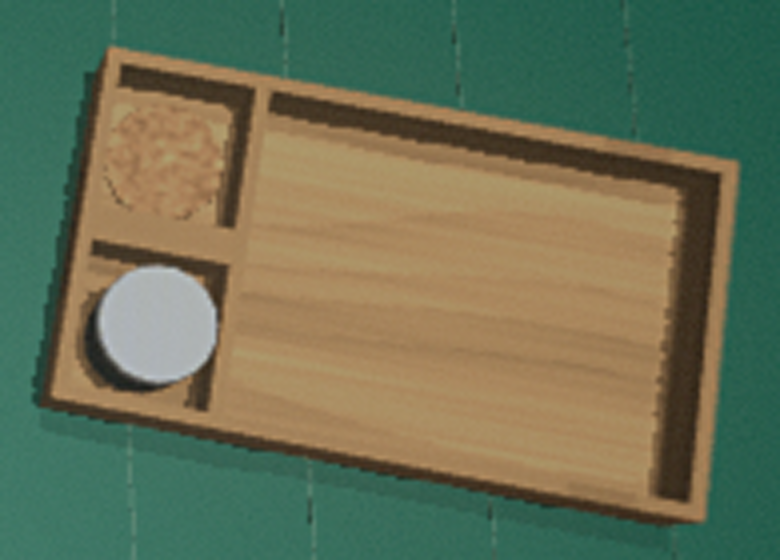

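The crops show the following:
- **Crop 1:** pincers pivot disc (158,233), jaw tip (200,113), handle ends (62,412) and (122,432). The hammer handle runs from (440,195) to (440,485), and the cap centre is (735,365).
- **Crop 2:** outer rim corners (110,47), (738,162), (705,520) and (45,400). The cork pad is centred at about (165,160).

```bash
python3 - <<'E'
from h import *
np.set_printoptions(precision=4,suppress=True)
t=cam.get_image("top"); s=cam.get_image("scene")
f=lambda x,y,o,z: onz(t,(x+.5)/4-.5+o,(y+.5)/4-.5+155,z)
C=np.array([f(x,y,340,.05)[:2] for x,y in [(110,47),(738,162),(705,520),(48,401)]])
print("rim",C, [np.linalg.norm(C[i]-C[(i+1)%4]) for i in range(4)])
M=np.array([[.1,.175],[.1,-.175],[-.1,-.175],[-.1,.175]])
U,_,Vt=np.linalg.svd(M.T@(C-C.mean(0))); R=(U@Vt).T; c=C.mean(0); th=np.arctan2(R[1,0],R[0,0])
print("tray",c,th,np.abs(M@R.T+c-C).max(0))
pad=f(165,160,340,.011); print("pad meas",pad,"from tray",R@[.051,.129]+c)
print("tin",f(157,325,340,.06),"exp",R@[-.051,.129]+c)
P=lambda a,z=.015:f(*a,110,z)
b=P((440,485)); print("hammer butt",b,"axis pts",P((440,200)),P((440,350)),"head",P((370,180),.015),P((507,177),.015),"headtopface",P((440,155),.030))
print("pincers piv",P((158,233),.018),"jaw",P((200,112),.009),"ends",P((60,415),.009),P((123,437),.009))
# jar: cap top centre from scene too
for P3 in ([.4495,.0771,.088],[.4495,.0771,0],[*c,.05],[*pad[:2],.011]): print(proj(s,P3))
m=blobs(s,(252,165,295,230)); p=np.argwhere(m)[:,::-1]; print("jar scene",p.min(0),p.max(0))
for n,b,z in(("hammer",(325,185,380,265),.015),("pincers",(405,200,455,275),.009)):
    m=blobs(s,b); p=np.argwhere(m)[:,::-1]; w=np.array([onz(s,u,v,z)[:2] for u,v in p])*1000
    print(n,cv2.minAreaRect(w.astype(np.float32)))
E
```

```text
rim [[ 0.6367 -0.0898]
 [ 0.5696 -0.4323]
 [ 0.3748 -0.3949]
 [ 0.4387 -0.0492]] [np.float64(0.34892429807130715), np.float64(0.19833920863505058), np.float64(0.351544581720361), np.float64(0.20218761948679226)]
tray [ 0.505  -0.2416] -0.1899738819194564 [0.0011 0.0016]
pad meas [ 0.5811 -0.1257  0.011 ] from tray [ 0.5794 -0.1245]
tin [ 0.4783 -0.1076  0.06  ] exp [ 0.4793 -0.1053]
hammer butt [0.3968 0.2387 0.015 ] axis pts [0.5579 0.2427 0.015 ] [0.4719 0.2406 0.015 ] head [0.5696 0.283  0.015 ] [0.5712 0.2048 0.015 ] headtopface [0.5806 0.2413 0.03  ]
pincers piv [0.5386 0.4014 0.018 ] jaw [0.6116 0.3836 0.009 ] ends [0.4367 0.4532 0.009 ] [0.4243 0.4172 0.009 ]
[272.1593 178.9442]
[272.2322 211.3319]
[116.2333 204.891 ]
[166.5073 246.5042]
jar scene [257 174] [285 221]
hammer ((492.275390625, 250.95901489257812), (77.99644470214844, 215.22532653808594), 84.62469482421875)
pincers ((519.84765625, 405.5691833496094), (57.586181640625, 198.78858947753906), 72.84294891357422)
```

```bash
cat >> h.py <<'E'
def psi(s):
    w,x,y,z=s["ee_rot"]; return np.arctan2(2*(x*y+w*z),1-2*(y*y+z*z))
def go(x,y,z,yaw):
    s=readout.get_state(); a=psi(s); d=np.array([x,y,z])-s["position"]; c,n=np.cos(a),np.sin(a)
    tr=-((yaw-a+np.pi)%(2*np.pi)-np.pi)
    c2,n2=np.cos(yaw),np.sin(yaw)
    print("psi %.4f turn %.4f | tool-axes now: %.4f %.4f %.4f | after turning: %.4f %.4f | q6 %.2f F %s w %.4f g %.1f t %.2f"%(a,tr,c*d[0]+n*d[1],n*d[0]-c*d[1],-d[2],c2*d[0]+n2*d[1],n2*d[0]-c2*d[1],s["qpos"][5],np.round(s["contact_force"],1),s["width"],s["gripper_force"],s["clock"]))
E
echo '[{"spin": 0.095},{"spin": 0.095},{"spin": 0.093},{"x": 0.0172,"y": -0.0354},{"x": 0.0172,"y": -0.0354}]' | python3 steer.py 0.06 60
echo '[{"x": 0.0172,"y": -0.0354},{"x": 0.0172,"y": -0.0354},{"x": 0.0172,"y": -0.0354},{"x": 0.0172,"y": -0.0354},{"x": 0.0172,"y": -0.0354}]' | python3 steer.py
echo '[{"x": 0.0172,"y": -0.0354},{"x": 0.0172,"y": -0.0354},{"x": 0.0172,"y": -0.0354},{"x": 0.0172,"y": -0.0354},{"x": 0.0172,"y": -0.0354}]' | python3 steer.py
echo '[{"x": 0.0172,"y": -0.0354},{"x": 0.0172,"y": -0.0354},{"x": 0.0172,"y": -0.0354},{"x": 0.0172,"y": -0.0354},{"x": 0.0172,"y": -0.0354}]' | python3 steer.py
echo '[{"x": 0.0172,"y": -0.0354},{"x": 0.0172,"y": -0.0354},{"x": 0.0172,"y": -0.0354},{},{}]' | python3 steer.py
python3 - <<'E'
from h import *
go(.5315,.2423,.026,.027)
t=cam.get_image("scene")
for x in(.4495,.453): print(proj(t,[x,.0771,.088]),proj(t,[x+.03,.0771,0]),proj(t,[x-.029,.0771,.088]))
E
```

```text
clock: 0.72
position: [0.2076, -0.4765, 0.2265]
ee_rot: [-0.0, 1.0, 0.012, 0.0]
contact_force: [0.3, 0.1, 0.5]
width: 0.0599
gripper_force: 0.0
clock: 1.13
position: [0.2893, -0.295, 0.2273]
ee_rot: [0.0, 1.0, 0.013, 0.0]
contact_force: [0.1, 0.4, 0.0]
width: 0.0601
gripper_force: 0.0
clock: 1.55
position: [0.3705, -0.1157, 0.2275]
ee_rot: [0.0, 1.0, 0.013, 0.001]
contact_force: [1.3, -0.7, -0.6]
width: 0.0603
gripper_force: 0.0
clock: 1.97
position: [0.4518, 0.0639, 0.2274]
ee_rot: [0.0, 1.0, 0.014, 0.0]
contact_force: [0.3, -0.3, 0.7]
width: 0.0596
gripper_force: 0.0
clock: 2.38
position: [0.5005, 0.1709, 0.2266]
ee_rot: [0.0, 1.0, 0.015, -0.0]
contact_force: [-0.8, -0.4, 0.2]
width: 0.06
gripper_force: 0.0
psi 0.0304 turn 0.0034 | tool-axes now: 0.0332 -0.0704 0.2006 | after turning: 0.0329 -0.0705 | q6 1.74 F [-0.8 -0.4  0.2] w 0.0600 g 0.0 t 2.38
[272.15929331 178.9441907 ] [271.4418208  220.44062582] [272.93501563 170.70212797]
[272.06345409 179.96264377] [271.34744866 221.52838197] [272.84309875 171.67862621]
```

```bash
echo '[{"x": 0.0166,"y": -0.0352,"spin": 0.003},{"x": 0.0166,"y": -0.0352},{"z": 0.04},{"z": 0.04},{"z": 0.04}]' | python3 steer.py
echo '[{"z": 0.035},{"z": 0.02},{"z": 0.01},{},{}]' | python3 steer.py
python3 - <<'E'
from h import *
go(.5315,.2423,.026,.027)
d=cam.get_image("top"); cv2.imwrite("pics/t1.png",cv2.resize(d["img"][100:300,100:400],None,fx=2,fy=2)[:,:,::-1])
E
```

```text
clock: 2.85
position: [0.5319, 0.2394, 0.1068]
ee_rot: [0.0, 1.0, 0.011, 0.001]
contact_force: [-0.3, 0.3, -1.3]
width: 0.06
gripper_force: 0.0
clock: 3.27
position: [0.5322, 0.2396, 0.0429]
ee_rot: [0.0, 1.0, 0.011, 0.0]
contact_force: [0.3, -0.3, 0.4]
width: 0.0599
gripper_force: 0.0
psi 0.0225 turn -0.0045 | tool-axes now: -0.0006 -0.0027 0.0169 | after turning: -0.0006 -0.0027 | q6 1.85 F [ 0.3 -0.3  0.4] w 0.0599 g 0.0 t 3.27
```

```bash
echo '[{"y": -0.0025,"z": 0.01,"spin": -0.004},{"z": 0.006},{}]' | python3 steer.py
echo '[{},{},{},{},{}]' | python3 steer.py 0.0 80
echo '[{},{}]' | python3 steer.py 
echo '[{"z": -0.01},{"z": -0.02},{"z": -0.03},{}]' | python3 steer.py
python3 - <<'E'
from h import *
go(.5315,.2423,.227,1.381)
d=cam.get_image("scene"); cv2.imwrite("pics/s1.png",d["img"][:,:,::-1])
E
```

```text
clock: 3.57
position: [0.531, 0.2429, 0.0257]
ee_rot: [0.0, 1.0, 0.014, -0.0]
contact_force: [0.0, -0.2, -0.6]
width: 0.0603
gripper_force: 0.0
clock: 3.98
position: [0.5317, 0.2431, 0.0264]
ee_rot: [-0.0, 1.0, 0.014, 0.0]
contact_force: [0.6, -0.6, 0.7]
width: 0.0005
gripper_force: 0.0
clock: 4.15
position: [0.5316, 0.243, 0.0262]
ee_rot: [0.0, 1.0, 0.014, 0.0]
contact_force: [-0.3, 0.9, -0.1]
width: -0.0
gripper_force: 0.0
clock: 4.48
position: [0.5353, 0.2443, 0.0919]
ee_rot: [-0.001, 1.0, 0.014, 0.005]
contact_force: [0.8, 0.8, 0.6]
width: -0.0002
gripper_force: 0.0
psi 0.0279 turn -1.3531 | tool-axes now: -0.0038 0.0019 -0.1351 | after turning: -0.0026 -0.0033 | q6 1.85 F [0.8 0.8 0.6] w -0.0002 g 0.0 t 4.48
```

View pics/s1.png

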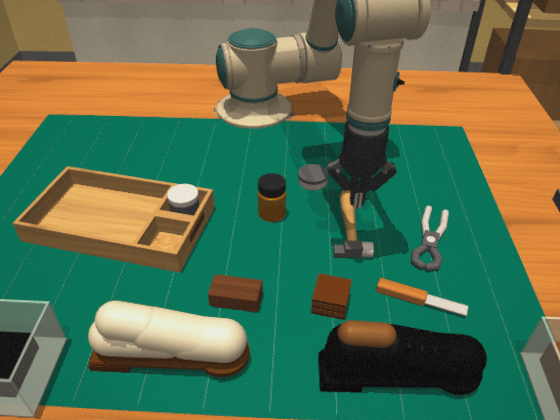

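```bash
python3 - <<'E'
from h import *
d=cam.get_image("scene");t=cam.get_image("top"); s=readout.get_state(); p=s["position"]; print(p)
for z in(0,.022,.05,.1): print(z,proj(d,p-[0,0,z]),proj(t,p-[0,0,z]))
print("grip pt",proj(d,[.5315,.2423,.015]),proj(t,[.5315,.2423,.015]))
a=cv2.resize(d["img"][130:270,300:420],None,fx=4,fy=4); b=cv2.resize(t["img"][140:290,180:310],None,fx=4,fy=4)[:560]
cv2.imwrite("pics/c3.png",np.hstack([a,b])[:,:800][:,:,::-1]); print(a.shape,b.shape)
E
```

```text
[0.53165409 0.24304986 0.08693728]
0 [355.38426551 207.74027155] [214.62016817 209.47997261]
0.022 [354.1848734  216.30974744] [216.08786292 211.54489134]
0.05 [352.70596433 226.85937508] [217.87029047 214.05266755]
0.1 [350.19004523 244.76364054] [220.83576644 218.22506268]
grip pt [351.20821736 234.79240178] [219.533405   215.99526532]
(560, 480, 3) (560, 520, 3)
```

View pics/c3.png

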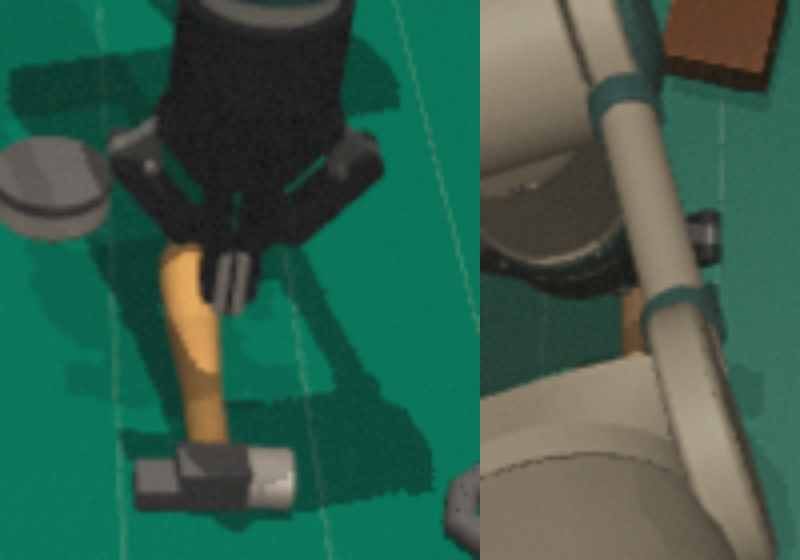

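The scene crop shows the closed fingertips at about (357.5,208) px, roughly 20 mm higher than the reported TCP implies. That explains why they closed above the handle. The hammer hasn't moved. I'll check the height with a light touch on bare bench.

```bash
echo '[{"y": -0.03},{"y": -0.03},{"z": 0.03},{"z": 0.02},{}]' | python3 steer.py | grep -E 'pos|force'
echo '[{"z": 0.006},{}]' | python3 steer.py | grep -E 'pos|force'
echo '[{"z": 0.005},{}]' | python3 steer.py | grep -E 'pos|force'
python3 - <<'E'
from h import *
d=cam.get_image("scene"); s=readout.get_state(); p=s["position"]; print(p)
for z in(0,.022): print(z,proj(d,p-[0,0,z]))
u,v=map(int,proj(d,p)); print(u,v)
cv2.imwrite("pics/c4.png",cv2.resize(d["img"][v-60:v+40,u-60:u+60],None,fx=5,fy=5)[:,:,::-1])
E
```

```text
position: [0.5256, 0.3017, 0.0311]
contact_force: [-1.8, -1.0, -0.4]
gripper_force: 0.0
position: [0.5295, 0.3026, 0.0294]
contact_force: [0.5, -0.1, 0.8]
gripper_force: 0.0
position: [0.5302, 0.3028, 0.0254]
contact_force: [-0.5, -0.9, -1.4]
gripper_force: 0.0
[0.53024486 0.30281226 0.02563009]
0 [381.76334493 231.60867834]
0.022 [380.23496314 239.50376555]
381 231
```

View pics/c4.png

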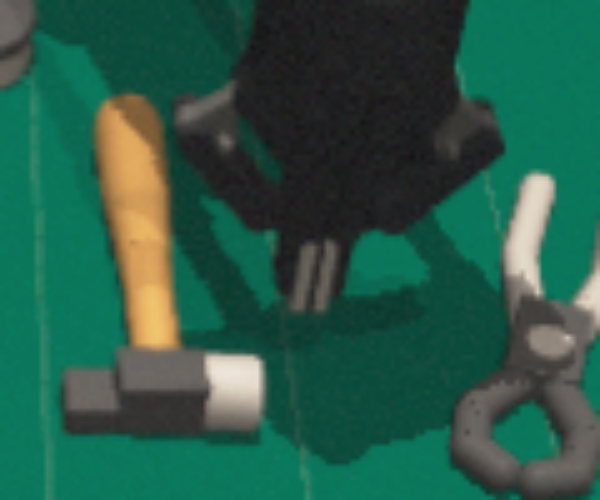

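```bash
echo '[{"z": 0.006},{},{}]' | python3 steer.py | grep -E 'pos|force'
echo '[{"z": 0.005},{}]' | python3 steer.py | grep -E 'pos|force'
```

```text
position: [0.5297, 0.3028, 0.0191]
contact_force: [-0.2, -0.4, -0.3]
gripper_force: 0.0
position: [0.5295, 0.3028, 0.0135]
contact_force: [-0.8, -0.1, 0.1]
gripper_force: 0.0
```

```bash
echo '[{"z": 0.004},{}]' | python3 steer.py | grep -E 'pos|contact'
echo '[{"z": 0.003},{}]' | python3 steer.py | grep -E 'pos|contact'
python3 - <<'E'
from h import *
d=cam.get_image("scene"); s=readout.get_state(); p=s["position"]; u,v=map(int,proj(d,p)); print(p,proj(d,p),s["contact_force"])
E
```

```text
position: [0.5294, 0.3028, 0.0094]
contact_force: [-0.0, -1.0, -0.3]
position: [0.5296, 0.3028, 0.0066]
contact_force: [-0.5, 0.8, -1.0]
[0.52967783 0.3028837  0.00680591] [380.45877722 238.18779309] [ 0.69536316  0.15078664 -0.24296639]
```

```bash
echo '[{"z": 0.003},{}]' | python3 steer.py | grep -E 'pos|contact'
echo '[{"z": 0.002},{}]' | python3 steer.py | grep -E 'pos|contact'
echo '[{"z": 0.002},{}]' | python3 steer.py | grep -E 'pos|contact'
```

```text
position: [0.5297, 0.3029, 0.0037]
contact_force: [-0.0, -0.2, 0.6]
position: [0.5297, 0.3029, 0.0018]
contact_force: [-0.2, -0.3, 0.6]
position: [0.5297, 0.3029, -0.0001]
contact_force: [0.1, -0.7, 0.0]
```

```bash
echo '[{"z": 0.002},{}]' | python3 steer.py | grep -E 'pos|contact'
echo '[{"z": 0.002},{}]' | python3 steer.py | grep -E 'pos|contact'
python3 - <<'E'
from h import *
d=cam.get_image("scene"); p=readout.get_state()["position"]; print(p,proj(d,p))
cv2.imwrite("pics/c5.png",cv2.resize(d["img"][180:270,320:440],None,fx=6,fy=6)[:,:,::-1])
E
```

```text
position: [0.5297, 0.3029, -0.0022]
contact_force: [0.1, 0.5, -0.3]
position: [0.53, 0.303, -0.0039]
contact_force: [0.5, -0.5, 0.3]
[ 0.52991468  0.30299535 -0.00391015] [379.79304321 242.05016919]
```

View pics/c5.png

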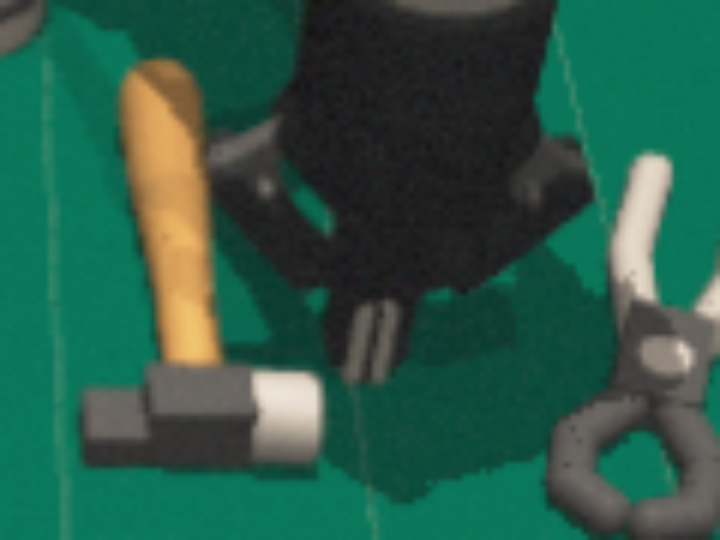

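The fingertips are now almost on the bench at (381,243.5) px. The reported TCP height reads about 25 mm low. A couple more small steps should confirm contact.

```bash
echo '[{"z": 0.002},{}]' | python3 steer.py | grep -E 'pos|contact'
echo '[{"z": 0.001},{}]' | python3 steer.py | grep -E 'pos|contact'
echo '[{"z": 0.001},{}]' | python3 steer.py | grep -E 'pos|contact'
```

```text
position: [0.53, 0.303, -0.0041]
contact_force: [-2.3, -0.5, 10.8]
position: [0.53, 0.303, -0.0041]
contact_force: [-3.5, -3.1, 16.8]
position: [0.53, 0.303, -0.0041]
contact_force: [-5.5, -1.7, 22.4]
```

Contact came at a reported z of −0.004, so fingertip height is the reported z plus 0.004. Going back to the hammer with that correction.

```bash
echo '[{"z": -0.03},{"z": -0.035},{"y": 0.03},{"y": 0.03},{}]' | python3 steer.py .06 | grep -E 'pos|contact'
python3 - <<'E'
from h import *
go(.5315,.2423,.0,.027)
E
```

```text
position: [0.5312, 0.2389, 0.0579]
contact_force: [-1.3, 0.2, 0.5]
psi 0.0262 turn -0.0008 | tool-axes now: 0.0004 -0.0033 0.0579 | after turning: 0.0004 -0.0033 | q6 1.85 F [-1.3  0.2  0.5] w 0.0590 g 0.0 t 8.03
```

```bash
echo '[{"z": 0.03},{"z": 0.02},{"z": 0.007},{},{}]' | python3 steer.py | grep -E 'pos|contact'
echo '[{},{},{},{},{}]' | python3 steer.py 0 90
echo '[{},{}]' | python3 steer.py
python3 - <<'E'
from h import *
go(.5315,.2423,.0,.027)
E
```

```text
position: [0.5316, 0.2433, 0.0001]
contact_force: [0.1, -0.7, 0.4]
clock: 8.87
position: [0.5322, 0.2434, 0.0015]
ee_rot: [-0.0, 1.0, 0.014, 0.001]
contact_force: [-0.9, -0.4, 5.5]
width: 0.0169
gripper_force: 87.9
clock: 9.03
position: [0.5323, 0.2434, 0.0015]
ee_rot: [-0.0, 1.0, 0.014, 0.001]
contact_force: [-0.6, 0.4, 5.9]
width: 0.0166
gripper_force: 87.9
psi 0.0279 turn 0.0009 | tool-axes now: -0.0008 0.0011 0.0015 | after turning: -0.0008 0.0011 | q6 1.85 F [-0.6  0.4  5.9] w 0.0166 g 87.9 t 9.03
```

```bash
echo '[{"z": -0.005},{"z": -0.01},{"z": -0.015},{},{}]' | python3 steer.py
python3 - <<'E'
from h import *
d=cam.get_image("scene"); p=readout.get_state()["position"]; print(p,proj(d,p))
cv2.imwrite("pics/c6.png",cv2.resize(d["img"][160:270,300:420],None,fx=5,fy=5)[:,:,::-1])
E
```

```text
clock: 9.45
position: [0.5323, 0.2432, 0.0311]
ee_rot: [-0.0, 1.0, 0.014, 0.001]
contact_force: [0.3, -0.1, -1.2]
width: 0.0168
gripper_force: 88.1
[0.53149488 0.24294515 0.03029798] [352.30561228 229.248904  ]
```

View pics/c6.png

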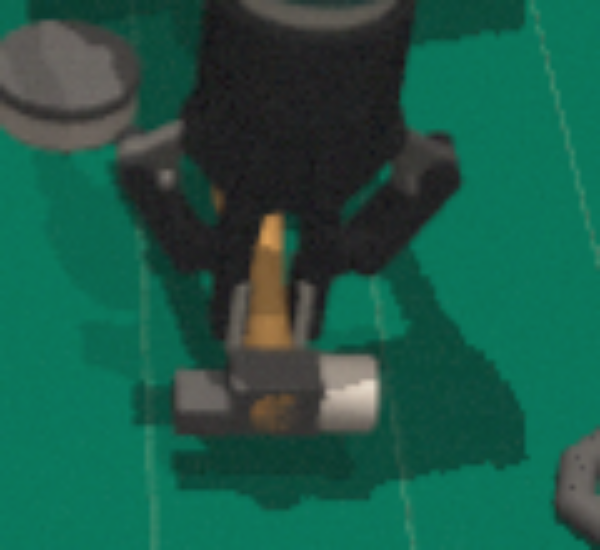

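The hammer is held between the pads, with its head at crop (280,395). The grip is firm at 88 N. Next: lift, turn and carry.

```bash
echo '[{"z": -0.025},{"z": -0.04},{"z": -0.04},{"z": -0.025},{"spin": -0.05}]' | python3 steer.py | grep -E 'pos|width'
echo '[{"spin": -0.11},{"spin": -0.11},{"spin": -0.11},{"spin": -0.11},{"spin": -0.11}]' | python3 steer.py| grep -E 'pos|width'
echo '[{"spin": -0.11},{"spin": -0.11},{"spin": -0.11},{"spin": -0.11},{"spin": -0.11}]' | python3 steer.py| grep -E 'pos|width'
echo '[{"spin": -0.11},{"spin": -0.09},{},{}]' | python3 steer.py| grep -E 'pos|width|grip'
python3 - <<'E'
from h import *
go(.4608,-.2331,.16,1.381)
E
```

```text
position: [0.535, 0.2441, 0.1659]
width: 0.0166
position: [0.5307, 0.2427, 0.1589]
width: 0.0169
position: [0.5308, 0.2427, 0.1589]
width: 0.0164
position: [0.531, 0.2428, 0.1592]
width: 0.0167
gripper_force: 88.2
psi 1.3754 turn -0.0056 | tool-axes now: -0.4805 0.0235 -0.0008 | after turning: -0.4806 0.0208 | q6 0.51 F [-0.5 -0.5 -3.2] w 0.0167 g 88.2 t 11.08
```

```bash
echo '[{"x": -0.02,"y": 0.0016,"spin": -0.0056},{"x": -0.04,"y": 0.0016},{"x": -0.04,"y": 0.0016},{"x": -0.04,"y": 0.0016},{"x": -0.04,"y": 0.0016}]' | python3 steer.py | grep -E 'pos|width'
echo '[{"x": -0.04,"y": 0.0016},{"x": -0.04,"y": 0.0016},{"x": -0.04,"y": 0.0016},{"x": -0.04,"y": 0.0016},{"x": -0.04,"y": 0.0016}]' | python3 steer.py | grep -E 'pos|width'
echo '[{"x": -0.04,"y": 0.0016},{"x": -0.04,"y": 0.0016},{"x": -0.02,"y": 0.0016},{},{}]' | python3 steer.py | grep -E 'pos|width'
python3 - <<'E'
from h import *
go(.4608,-.2331,.0095,1.381)
d=cam.get_image("top"); cv2.imwrite("pics/t7.png",d["img"][:,:,::-1])
d=cam.get_image("scene"); cv2.imwrite("pics/s7.png",d["img"][:,:,::-1])
E
```

```text
position: [0.505, 0.0633, 0.1598]
width: 0.0172
position: [0.4755, -0.135, 0.1601]
width: 0.0167
position: [0.462, -0.2333, 0.1598]
width: 0.0168
psi 1.3789 turn -0.0021 | tool-axes now: -0.0000 -0.0012 0.1503 | after turning: -0.0000 -0.0012 | q6 -0.41 F [ 0.1  0.4 -3.4] w 0.0168 g 88.2 t 12.33
```

```bash
echo '[{"y": -0.0012,"z": 0.03},{"z": 0.04},{"z": 0.035},{"z": 0.02},{"z": 0.01}]' | python3 steer.py | grep -E 'pos|contact'
echo '[{"z": 0.005},{"z": 0.002},{},{}]' | python3 steer.py | grep -E 'pos|contact'
echo '[{"z": 0.003},{}]' | python3 steer.py | grep -E 'pos|contact'
echo '[{"z": 0.003},{}]' | python3 steer.py | grep -E 'pos|contact'
```

```text
position: [0.4594, -0.2291, 0.0224]
contact_force: [0.1, 0.2, -1.4]
position: [0.4625, -0.2327, 0.0196]
contact_force: [0.8, 0.1, -2.3]
position: [0.4618, -0.2326, 0.0159]
contact_force: [-0.6, -0.2, -2.6]
position: [0.4612, -0.2323, 0.0122]
contact_force: [-0.1, 0.3, -1.9]
```

```bash
echo '[{"z": 0.002},{}]' | python3 steer.py | grep -E 'pos|contact'
echo '[{"z": 0.001},{}]' | python3 steer.py | grep -E 'pos|contact'
echo '[{"z": 0.001},{}]' | python3 steer.py | grep -E 'pos|contact'
```

```text
position: [0.4611, -0.2322, 0.0099]
contact_force: [0.5, -0.3, -1.2]
position: [0.4612, -0.2323, 0.0095]
contact_force: [-0.9, 1.0, 1.3]
position: [0.4612, -0.2323, 0.0095]
contact_force: [-3.2, 0.8, 9.2]
```

Floor contact came at exactly the predicted height. Releasing the hammer.

```bash
echo '[{"z": -0.001},{},{},{}]' | python3 steer.py .042 | grep -E 'pos|contact|width'
echo '[{"z": -0.02},{"z": -0.04},{"z": -0.04},{"z": -0.03},{}]' | python3 steer.py | grep -E 'pos|contact|width'
python3 - <<'E'
from h import *
go(.531,.4038,.13,2.837)
E
```

```text
position: [0.4614, -0.2323, 0.0091]
contact_force: [1.2, 0.3, -0.6]
width: 0.042
position: [0.4652, -0.2348, 0.1455]
contact_force: [1.1, 0.0, -0.0]
width: 0.0419
psi 1.3835 turn -1.4535 | tool-axes now: 0.6397 -0.0542 0.0155 | after turning: 0.1287 0.6289 | q6 -0.41 F [ 1.1  0.  -0. ] w 0.0419 g 0.0 t 14.77
```

```bash
echo '[{"x": 0.04,"y": -0.0034},{"x": 0.04,"y": -0.0034},{"x": 0.04,"y": -0.0034},{"x": 0.04,"y": -0.0034},{"x": 0.04,"y": -0.0034}]' | python3 steer.py .055 | grep -E 'pos'
echo '[{"x": 0.04,"y": -0.0034},{"x": 0.04,"y": -0.0034},{"x": 0.04,"y": -0.0034},{"x": 0.04,"y": -0.0034},{"x": 0.04,"y": -0.0034}]' | python3 steer.py | grep -E 'pos'
echo '[{"x": 0.04,"y": -0.0034},{"x": 0.04,"y": -0.0034},{"x": 0.04,"y": -0.0034},{"x": 0.04,"y": -0.0034},{"x": 0.04,"y": -0.0034}]' | python3 steer.py | grep -E 'pos'
echo '[{"x": 0.04,"y": -0.0034,"spin": -0.12},{"spin": -0.12},{"spin": -0.12},{"spin": -0.12},{"spin": -0.12}]' | python3 steer.py | grep -E 'pos'
echo '[{"spin": -0.12},{"spin": -0.12},{"spin": -0.12},{"spin": -0.12},{"spin": -0.12}]' | python3 steer.py | grep -E 'pos'
echo '[{"spin": -0.12},{"spin": -0.12},{"spin": -0.01},{},{}]' | python3 steer.py | grep -E 'pos'
python3 - <<'E'
from h import *
go(.531,.4038,.0,2.837)
t=cam.get_image("top")
hs=cv2.cvtColor(t["img"],cv2.COLOR_RGB2HSV)
m=blobs(t,(345,160,530,292))
# steel (grey, low saturation) inside tray
g=((hs[...,1]<70)&(hs[...,2]>40)&(hs[...,2]<230)); p=np.argwhere(g)[:,::-1]; p=p[(p[:,0]>395)&(p[:,0]<525)&(p[:,1]>175)&(p[:,1]<285)]
c=np.array([.505,-.2416]);R=np.array([[.982,.1888],[-.1888,.982]])
w=np.array([R.T@(onz(t,u,v,.03)[:2]-c) for u,v in p]); print(len(p),w.min(0),w.max(0),w.mean(0))
E
```

```text
position: [0.4814, -0.0309, 0.1387]
position: [0.5019, 0.1691, 0.1385]
position: [0.5225, 0.3687, 0.1382]
position: [0.5266, 0.4071, 0.1377]
position: [0.5268, 0.4066, 0.138]
position: [0.5269, 0.4066, 0.1386]
psi 2.8309 turn -0.0061 | tool-axes now: -0.0047 -0.0014 0.1386 | after turning: -0.0047 -0.0015 | q6 -0.71 F [ 0.5 -0.3  0.6] w 0.0549 g 0.0 t 17.27
542 [-0.10405133 -0.18561851] [0.10848028 0.06664864] [-0.03215903  0.00798068]
```

```bash
echo '[{"x": -0.0047,"y": -0.0014,"z": 0.02,"spin": -0.006},{"z": 0.04},{"z": 0.04},{"z": 0.025},{"z": 0.008}]' | python3 steer.py | grep -E 'pos|contact'
echo '[{"z": 0.004},{"z": 0.001},{},{}]' | python3 steer.py | grep -E 'pos|contact'
echo '[{},{},{},{},{}]' | python3 steer.py 0 90 | grep -E 'pos|force|width'
echo '[{"z": -0.005},{"z": -0.01},{"z": -0.015},{},{}]' | python3 steer.py | grep -E 'pos|force|width'
```

```text
position: [0.5279, 0.4019, 0.0012]
contact_force: [-0.9, -0.1, -0.7]
position: [0.5326, 0.4049, 0.0033]
contact_force: [0.3, -0.3, -0.2]
position: [0.5319, 0.4043, 0.0031]
contact_force: [-0.5, -0.8, 5.9]
width: 0.0272
gripper_force: 89.7
position: [0.5318, 0.4044, 0.0322]
contact_force: [-0.8, 0.3, -3.5]
width: 0.0273
gripper_force: 88.6
```

```bash
echo '[{"z": -0.025},{"z": -0.04},{"z": -0.04},{"z": -0.025},{"spin": 0.06}]' | python3 steer.py | grep -E 'pos|width'
echo '[{"spin": 0.11},{"spin": 0.11},{"spin": 0.11},{"spin": 0.11},{"spin": 0.11}]' | python3 steer.py| grep -E 'pos|width'
echo '[{"spin": 0.11},{"spin": 0.11},{"spin": 0.11},{"spin": 0.11},{"spin": 0.11}]' | python3 steer.py| grep -E 'pos|width'
echo '[{"spin": 0.11},{"spin": 0.11},{"spin": 0.076},{},{}]' | python3 steer.py| grep -E 'pos|width|grip'
python3 - <<'E'
from h import *
go(.5443,-.3021,.16,1.381)
E
```

```text
position: [0.5342, 0.4059, 0.1678]
width: 0.0272
position: [0.5304, 0.4035, 0.1599]
width: 0.0272
position: [0.5305, 0.4036, 0.1598]
width: 0.0274
position: [0.5306, 0.4037, 0.1602]
width: 0.0273
gripper_force: 89.0
psi 1.3854 turn 0.0044 | tool-axes now: -0.6912 0.1435 0.0002 | after turning: -0.6905 0.1466 | q6 0.73 F [-0.4  0.4 -2.5] w 0.0273 g 89.0 t 20.57
```

```bash
echo '[{"x": -0.0384,"y": 0.0081,"spin": 0.0044},{"x": -0.0384,"y": 0.0081},{"x": -0.0384,"y": 0.0081},{"x": -0.0384,"y": 0.0081},{"x": -0.0384,"y": 0.0081}]' | python3 steer.py | grep -E 'pos|width'
echo '[{"x": -0.0384,"y": 0.0081},{"x": -0.0384,"y": 0.0081},{"x": -0.0384,"y": 0.0081},{"x": -0.0384,"y": 0.0081},{"x": -0.0384,"y": 0.0081}]' | python3 steer.py | grep -E 'pos|width'
echo '[{"x": -0.0384,"y": 0.0081},{"x": -0.0384,"y": 0.0081},{"x": -0.0384,"y": 0.0081},{"x": -0.0384,"y": 0.0081},{"x": -0.0384,"y": 0.0081}]' | python3 steer.py | grep -E 'pos|width'
echo '[{"x": -0.0384,"y": 0.0081},{"x": -0.0384,"y": 0.0081},{"x": -0.0384,"y": 0.0081},{},{}]' | python3 steer.py | grep -E 'pos|width'
python3 - <<'E'
from h import *
go(.5443,-.3021,.0111,1.381)
E
```

```text
position: [0.5339, 0.2061, 0.1608]
width: 0.0273
position: [0.5371, 0.0097, 0.1612]
width: 0.0274
position: [0.5403, -0.1865, 0.1611]
width: 0.0274
position: [0.5422, -0.3048, 0.1605]
width: 0.0274
psi 1.3768 turn -0.0042 | tool-axes now: 0.0030 0.0015 0.1494 | after turning: 0.0030 0.0015 | q6 -0.43 F [-0.4  0.9 -3.8] w 0.0274 g 89.0 t 22.23
```

```bash
echo '[{"x": 0.003,"y": 0.0015,"z": 0.03,"spin": -0.004},{"z": 0.04},{"z": 0.03},{"z": 0.02},{"z": 0.01}]' | python3 steer.py | grep -E 'pos|contact'
echo '[{"z": 0.007},{"z": 0.003},{},{}]' | python3 steer.py | grep -E 'pos|contact'
echo '[{"z": 0.003},{}]' | python3 steer.py | grep -E 'pos|contact'
echo '[{"z": 0.002},{}]' | python3 steer.py | grep -E 'pos|contact'
```

```text
position: [0.5425, -0.2966, 0.0278]
contact_force: [-0.7, 0.3, -2.5]
position: [0.5457, -0.3001, 0.0226]
contact_force: [-0.2, -0.2, -2.3]
position: [0.5452, -0.3, 0.019]
contact_force: [0.1, 0.5, -1.9]
position: [0.5447, -0.2998, 0.0163]
contact_force: [-0.2, 0.3, -3.6]
```

```bash
echo '[{"z": 0.003},{}]' | python3 steer.py | grep -E 'pos|contact'
echo '[{"z": 0.001},{}]' | python3 steer.py | grep -E 'pos|contact'
echo '[{"z": 0.001},{}]' | python3 steer.py | grep -E 'pos|contact'
```

```text
position: [0.5444, -0.2996, 0.0128]
contact_force: [-0.4, -0.5, -3.4]
position: [0.5446, -0.2997, 0.0119]
contact_force: [-0.5, -0.6, -4.1]
position: [0.5448, -0.2998, 0.0112]
contact_force: [-0.2, -0.1, -3.1]
```

```bash
echo '[{"z": 0.001},{}]' | python3 steer.py | grep -E 'pos|contact'
echo '[{},{},{},{}]' | python3 steer.py .042 | grep -E 'pos|contact|width'
echo '[{"z": -0.02},{"z": -0.04},{"z": -0.04},{"z": -0.04},{"z": -0.01}]' | python3 steer.py .085| grep -E 'pos|contact|width'
python3 - <<'E'
from h import *
t=cam.get_image("top");s=cam.get_image("scene")
cv2.imwrite("pics/t8.png",t["img"][:,:,::-1]);cv2.imwrite("pics/s8.png",s["img"][:,:,::-1])
# fit cap: brightness/sat in jar box, top view
b=t["img"][222:270,270:318]; hs=cv2.cvtColor(b,cv2.COLOR_RGB2HSV)
m=((hs[...,1]<75)).astype(np.uint8); n,l,st,ce=cv2.connectedComponentsWithStats(m); i=1+np.argmax(st[1:,4]); print(st[i],ce[i]+[270,222])
q=np.argwhere(l==i)[:,::-1].astype(np.float32); (c,r)=cv2.minEnclosingCircle(q); c=np.array(c)+[270,222]; print(c,r,onz(t,*c,.088),onz(t,*(ce[i]+[270,222]),.088), r*2/482*1.0)
# scene: amber/black jar silhouette sides
m=blobs(s,(252,165,295,230)); hs=cv2.cvtColor(s["img"],cv2.COLOR_RGB2HSV)
k=m*(hs[...,1]<110); p=np.argwhere(k)[:,::-1]; print("cap scene",p.min(0),p.max(0))
for v in(180,200,215):
    u=np.where(m[v])[0]; print(v,u.min(),u.max())
print(proj(s,[.452,.0771,.05]))
go(.452,.0771,.12,1.381)
E
```

```text
position: [0.5448, -0.2998, 0.0111]
contact_force: [-2.0, 0.8, 3.9]
position: [0.5449, -0.2999, 0.0103]
contact_force: [0.2, -0.5, -0.4]
width: 0.0421
position: [0.5479, -0.3019, 0.1674]
contact_force: [0.6, -0.5, 0.6]
width: 0.0847
[ 10  11  27  27 582] [293.32817869 246.04810997]
[293.52762413 246.57734871] 14.232333183288574 [0.45205852 0.07635799 0.088     ] [0.45316775 0.07676655 0.088     ] 0.059055324411985785
cap scene [257 173] [285 222]
180 259 284
200 258 285
215 259 284
[272.12475217 194.09620045]
psi 1.3831 turn 0.0021 | tool-axes now: 0.3538 -0.1634 0.0437 | after turning: 0.3534 -0.1641 | q6 -0.43 F [ 0.9 -0.3 -0.5] w 0.0851 g 0.0 t 24.83
```

```bash
echo '[{"x": 0.0353,"y": -0.0164,"spin": 0.002},{"x": 0.0353,"y": -0.0164},{"x": 0.0353,"y": -0.0164},{"x": 0.0353,"y": -0.0164},{"x": 0.0353,"y": -0.0164}]' | python3 steer.py | grep -E 'pos'
echo '[{"x": 0.0353,"y": -0.0164},{"x": 0.0353,"y": -0.0164},{"x": 0.0353,"y": -0.0164},{"x": 0.0353,"y": -0.0164},{"x": 0.0353,"y": -0.0164}]' | python3 steer.py | grep -E 'pos'
echo '[{},{}]' | python3 steer.py| grep -E 'pos|width'
python3 - <<'E'
from h import *
go(.4527,.0766,.058,1.381)
E
```

```text
position: [0.4951, -0.1089, 0.1576]
position: [0.4477, 0.0794, 0.158]
position: [0.4481, 0.0796, 0.1583]
width: 0.085
psi 1.3856 turn 0.0046 | tool-axes now: -0.0021 0.0051 0.1003 | after turning: -0.0020 0.0051 | q6 0.21 F [-1.2 -0.2 -0.4] w 0.0850 g 0.0 t 25.83
```

```bash
echo '[{"x": -0.002,"y": 0.005,"spin": 0.004},{"z": 0.03},{"z": 0.03},{"z": 0.02},{}]' | python3 steer.py | grep -E 'pos|contact'
echo '[{"z": 0.012},{"z": 0.008},{},{}]' | python3 steer.py | grep -E 'pos|contact'
python3 - <<'E'
from h import *
go(.4527,.0766,.058,1.381)
E
```

```text
position: [0.4518, 0.0729, 0.076]
contact_force: [-0.5, -0.6, 1.1]
position: [0.4551, 0.0742, 0.0604]
contact_force: [-0.2, -0.4, 0.2]
psi 1.3757 turn -0.0053 | tool-axes now: 0.0019 -0.0028 0.0024 | after turning: 0.0019 -0.0028 | q6 0.21 F [-0.2 -0.4  0.2] w 0.0848 g 0.0 t 26.58
```

```bash
echo '[{"x": 0.002,"y": -0.0028,"z": 0.002,"spin": -0.005},{},{}]' | python3 steer.py | grep -E 'pos|contact'
echo '[{},{},{},{},{}]' | python3 steer.py 0.03 50 | grep -E 'pos|force|width'
echo '[{},{}]' | python3 steer.py | grep -E 'pos|force|width'
python3 - <<'E'
from h import *
s=cam.get_image("scene"); t=cam.get_image("top")
for x,n in((s,"s9"),(t,"t9")): cv2.imwrite(f"pics/{n}.png",x["img"][:,:,::-1])
m=blobs(s,(252,165,295,230)); p=np.argwhere(m)[:,::-1]; print(p.min(0),p.max(0)); 
for v in(200,210,215):
    u=np.where(m[v])[0]; print(v,u.min(),u.max())
E
```

```text
position: [0.4525, 0.0776, 0.0587]
contact_force: [-0.1, 0.1, -0.1]
position: [0.4533, 0.0775, 0.059]
contact_force: [-0.2, 0.1, 5.5]
width: 0.0567
gripper_force: 51.9
position: [0.4533, 0.0775, 0.059]
contact_force: [0.3, 0.2, 5.6]
width: 0.0566
gripper_force: 51.9
[257 165] [286 221]
200 258 285
210 258 285
215 259 284
```

```bash
echo '[{"z": -0.003},{"z": -0.007},{"z": -0.015},{"z": -0.02},{}]' | python3 steer.py | grep -E 'pos|force|width'
echo '[{"z": -0.02},{"z": -0.03},{"z": -0.02},{},{}]' | python3 steer.py | grep -E 'pos|force|width'
python3 - <<'E'
from h import *
go(.580,-.124,.07,1.381)
E
```

```text
position: [0.4545, 0.0776, 0.106]
contact_force: [0.8, 0.6, -2.2]
width: 0.0566
gripper_force: 54.0
position: [0.4525, 0.0775, 0.1731]
contact_force: [-1.0, 0.2, -2.8]
width: 0.0565
gripper_force: 54.6
psi 1.3820 turn 0.0010 | tool-axes now: -0.1740 0.1631 0.1031 | after turning: -0.1738 0.1632 | q6 0.21 F [-1.   0.2 -2.8] w 0.0565 g 54.6 t 28.35
```

```bash
echo '[{"x": -0.0087,"y": 0.0082},{"x": -0.0174,"y": 0.0163},{"x": -0.0174,"y": 0.0163},{"x": -0.0174,"y": 0.0163},{"x": -0.0174,"y": 0.0163}]' | python3 steer.py | grep -E 'pos'
echo '[{"x": -0.0174,"y": 0.0163},{"x": -0.0174,"y": 0.0163},{"x": -0.0174,"y": 0.0163},{"x": -0.0174,"y": 0.0163},{"x": -0.0174,"y": 0.0163}]' | python3 steer.py | grep -E 'pos'
echo '[{"x": -0.0087,"y": 0.0082},{},{}]' | python3 steer.py | grep -E 'pos|width'
python3 - <<'E'
from h import *
go(.580,-.124,.07,1.381)
s=cam.get_image("scene"); cv2.imwrite("pics/s10.png",cv2.resize(s["img"][110:310,10:290],None,fx=2.8,fy=2.8)[:,:,::-1])
E
```

```text
position: [0.5092, -0.0148, 0.1708]
position: [0.5728, -0.1158, 0.1703]
position: [0.5788, -0.1241, 0.1713]
width: 0.0565
psi 1.3807 turn -0.0003 | tool-axes now: 0.0003 0.0012 0.1013 | after turning: 0.0003 0.0012 | q6 -0.14 F [-0.9  1.1 -1.7] w 0.0565 g 54.6 t 29.43
```

```bash
echo '[{"y": 0.001,"z": 0.01},{"z": 0.02},{"z": 0.02},{"z": 0.01},{}]' | python3 steer.py | grep -E 'pos|contact'
echo '[{"z": 0.01},{"z": 0.01},{"z": 0.005},{}]' | python3 steer.py | grep -E 'pos|contact'
python3 - <<'E'
from h import *
go(.580,-.124,.07,1.381)
E
```

```text
position: [0.5781, -0.1225, 0.1102]
contact_force: [0.2, 0.9, -2.2]
position: [0.5801, -0.1239, 0.087]
contact_force: [-0.7, -0.5, -2.5]
psi 1.3822 turn 0.0012 | tool-axes now: -0.0001 -0.0000 0.0170 | after turning: -0.0001 -0.0000 | q6 -0.14 F [-0.7 -0.5 -2.5] w 0.0565 g 54.6 t 30.23
```

```bash
echo '[{"z": 0.007},{"z": 0.005},{}]' | python3 steer.py | grep -E 'pos|contact'
echo '[{"z": 0.002},{}]' | python3 steer.py | grep -E 'pos|contact'
echo '[{"z": 0.0015},{}]' | python3 steer.py | grep -E 'pos|contact'
echo '[{"z": 0.001},{}]' | python3 steer.py | grep -E 'pos|contact'
```

```text
position: [0.5802, -0.1241, 0.0752]
contact_force: [-0.5, -0.6, -2.3]
position: [0.5808, -0.1243, 0.074]
contact_force: [-0.4, -1.1, -2.1]
position: [0.5809, -0.1243, 0.0727]
contact_force: [0.0, -0.7, -2.5]
position: [0.5809, -0.1242, 0.0717]
contact_force: [0.5, -0.1, -2.6]
```

```bash
echo '[{"z": 0.001},{}]' | python3 steer.py | grep -E 'pos|contact'
echo '[{"z": 0.001},{}]' | python3 steer.py | grep -E 'pos|contact'
```

```text
position: [0.5808, -0.1242, 0.0706]
contact_force: [-0.3, 0.3, -2.1]
position: [0.5809, -0.1243, 0.0702]
contact_force: [-0.0, 0.5, 0.3]
```

```bash
echo '[{},{},{},{},{}]' | python3 steer.py .08 | grep -E 'pos|contact|width'
echo '[{"z": -0.02},{"z": -0.03},{"z": -0.04},{"z": -0.04},{"z": -0.02}]' | python3 steer.py | grep -E 'pos|contact|width'
echo '[{"x": 0.02,"y": 0.01},{"x": 0.04},{"x": 0.04},{"x": 0.04},{"x": 0.04}]' | python3 steer.py | grep -E 'pos'
echo '[{"x": 0.04},{"x": 0.04},{"x": 0.04},{},{}]' | python3 steer.py | grep -E 'pos'
python3 - <<'E'
from h import *
t=cam.get_image("top");s=cam.get_image("scene")
a=cv2.resize(t["img"][150:300,340:540],(400,300),interpolation=cv2.INTER_CUBIC);b=cv2.resize(s["img"][150:285,10:235],(400,240),interpolation=cv2.INTER_CUBIC)
c=cv2.resize(s["img"][130:330,200:500],(400,267))
c2=cv2.resize(t["img"][100:320,90:340],(400,300))
im=np.zeros((570,800,3),np.uint8); im[:300,:400]=a; im[:240,400:]=b; im[300:567,:400]=c; im[260:560,400:]=c2
cv2.imwrite("pics/fin.png",im[:,:,::-1])
E
```

```text
position: [0.581, -0.1243, 0.0697]
contact_force: [0.2, 0.5, -0.7]
width: 0.0801
position: [0.5828, -0.1248, 0.2249]
contact_force: [0.6, -0.7, 0.0]
width: 0.08
position: [0.6246, 0.0522, 0.2198]
position: [0.6469, 0.1709, 0.2191]
```

View pics/fin.png

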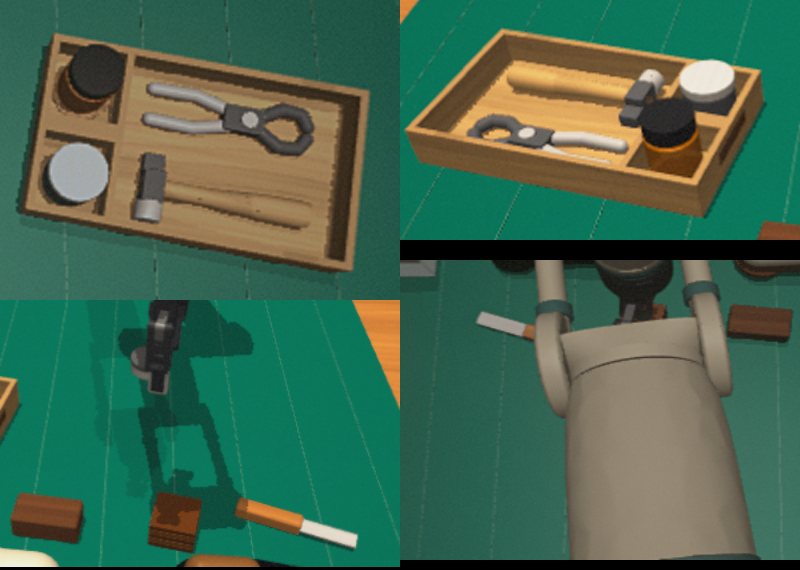

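The final view shows the pincers at (250,118) and the hammer at (200,192), both flat in the bay and clear of the walls. The jar stands in the cork pocket with its cap at (97,72). The tin, heel block, knife and sanding block are undisturbed, and the gripper is clear.

```bash
python3 - <<'E'
from h import *
t=cam.get_image("top"); print(onz(t,340+97/2,150+36,.099),"pocket .580 -.125")
print(manip.sign_off())
E
```

```text
[ 0.57870997 -0.12466056  0.099     ] pocket .580 -.125
the job is handed in; nothing more can be done
None
```

The kit tray is packed and handed in: the hammer and pincers lie flat in the long bay, and the jar stands in the cork-pad pocket, its cap measured about 1 mm off the pocket centre; the sign-off returned no verdict.

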